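# Start the clinic centrifuge on its third speed

## Robot

A 7-joint arm with a two-finger parallel gripper is mounted at the origin on the work surface. World frame = base frame: x ahead of the robot, y to its left, z up, the work surface at z = 0. Lengths are in m, angles in degrees, forces in N, time in s.
With the tool pointing down it reaches from about 0.425 to 0.875 m from the base axis. Payload 4.7 kg.
Tool frame: the origin (TCP) lies at the very end of the fingers, on their centre line; the grasp point (between the pads) lies 19 mm behind it; z points along the fingers, y is the line along which they close (so a half turn about z gives the same grasp; the last joint's range is limited). The gripper opens to 87 mm and grips with 3 to 60 N. Pads are 19 mm wide; open, the fingers measure 117 mm over their backs; the gripper's body (75 mm by 190 mm) begins 51 mm behind the grasp point.
Start: joints at [65.667, 18.392, -4.016, 83.108, 1.295, 78.541, -3.26], TCP at [0.276, -0.588, 0.223] pointing down, gripper open.
Joint ranges: [-163.93, 163.93], [-17.29, 119.83], [-79.2, 71.16], [3.27, 140.29], [-89.18, 269.18], [5.43, 117.66], [-154.24, 154.24]. Speed limits (degrees/s): [147.25, 147.25, 180, 180, 180, 180, 180].

## Interface

Orientations are given as [roll, pitch, yaw] about the fixed x, y, z axes, in that order (R = Rz(yaw) Ry(pitch) Rx(roll)).
In Python, from cell import telemetry, cams, env gives the robot as it stands.
- The arm moves only by the tool arm_command, never from a script. Its argument "series" is text: rows parted by semicolons, each of 5 numbers parted by spaces: the shift along the tool's x, y, z in mm, then the turn about the tool's z in rad, then the closure in counts, from 0 (fully open) to 255 (shut). A call has 1 to 20 rows; each row shifts and turns the commanded pose from where the row before left it, along the tool's axes as they then stand; what a row does not reach is not made up. A row lasts 1/12 s, in which the tool goes at most 41.7 mm and 7.16 degrees, less where a joint would pass 70% of its speed; a pose out of reach is approached as far as the arm can. A call is refused whole if a number of a shift passes 41.7 or a number of a turn 0.125, either way. A call with a gripper value outside its range is refused whole. The fingers move at their own pace and stop on an object; "squeeze" is the grip in N (left out, the last holds). Time passes only in rows, so rows that do not move let the fingers close. It gives the time, the measured TCP pose, the force, the opening and the grip force at its end, in the units of the state.
- telemetry.get_obs(): the state, without advancing time (a new reading comes with each control period).
- cams.read_camera(name): name is "side" or "top"; returns the picture (400x640x3 uint8, blue, green, red); there is no depth.
- cams.calibration(name): a dict with "K" (3x3 intrinsics, pixels), "origin" and "rotation" of the camera in the world. Camera axes: x right, y down, z forward; pixel columns grow to the right and rows downward; lengths in m; the calibration is good to about 2 mm. A picture is of the moment at which its call begins. calibration takes no time and is no camera call.
- env.sign_off(): hands the job in; it is judged then, once.
The state is a dict: "time_s": time; "qpos": joint angles; "joint_velocities": joint speeds; "effort": joint torques, N m; "tool_pos": TCP position; "tool_rot": TCP orientation; "force": force on the tool from outside, world axes, zero at the start; "wrist_torque": the same for the moment, N m; "grip_width": finger opening in m; "grasp_force": force on a finger pad.
Only numpy, scipy, OpenCV 4.12 (cv2) and the standard library are available. Lean on these libraries where they do the work, as an engineer would, in place of code of your own. Each camera call takes 0.05 s, during which the arm holds its last target. There are 200 camera calls.

## Task

The loaded bench centrifuge stands with its lid up, and it starts only with the lid shut and its speed selector brought up from zero. First push the lid fully shut, then turn the bar-grip selector on its sloping front panel anticlockwise back to its end stop, and from the stop turn it clockwise three clicks and leave it resting in that click. Let go, and do not shift the other things on the bench.

Things in the scene. Friction and masses are not known exactly. Their poses are not given: they have to be found in the camera images.
- centrifuge: White bench centrifuge, fixed; 340 deep (x), 250 wide (y), 150 high with the lid shut. Origin: centre of its underside, on the bench. -x side: front with sloping grey control panel; +x: back with the lid's hinge; z up. The deck round the rotor bowl is 120 high, from 44 before to 170 behind the centre; tubes in the rotor stay below the deck.
- lid (a joint): Angle of the lid about its hinge, rad: 0 = shut, positive = raised (up to 1.3). The hinge is stiff: the lid stays where it is left, and 1 to 6 N down on its front edge swings it. No catch: shut is simply flat on the deck.
- lid_hinge (a point): Point on the lid's hinge line (parallel to the machine's y), mid-width, 155 behind the machine's centre and 122 above the bench. Axes as the lid: -x from the hinge to the free front edge, z out of the lid's outer face.
- lid_edge (a point): Point on the lid's outer face (on top when shut), mid-width, 25 from the free front edge: 170 from the hinge line along the lid and 28 out from it. Moves with the lid; axes as the lid. The lid is white, 195 long, 220 wide, 28 thick, with a round window; its top is 150 high when shut.
- panel: Sloping control panel, fixed in the machine, 100 up the slope by 230 wide, flat apart from the selector. Origin: on the selector's axis at the panel's face, 80 above the bench, 45 right of mid-width seen from the front. z: out of the panel along the selector's axis, leaning 35 degrees from vertical towards the front; x: up the slope; y: left seen from the front.
- selector_grip (a point): Point on the selector's axis, 17 out from the panel, at mid-height of the bar; axes as the panel (does not turn with the selector). Black selector: round skirt 46 diameter reaching 7 out from the panel, and across it a straight bar grip 40 long, 12 wide, from 7 to 26 out from the panel, with a white line on its pointer end.
- selector (a joint): Selector angle, rad, clockwise positive seen facing the panel. 0 = anticlockwise end stop, pointer 75 degrees left of straight up the slope. Six sprung clicks 30 degrees (0.524) apart, 0 to 2.618 (other stop), with white ticks (longer at 0). Starts on click 1 to 5. About 0.1 N m per click; let go part-way it snaps to the nearer click. Third click: 1.571, pointer 15 degrees right of up-slope.
- tube_rack: Bystander: white tube rack 60 x 170 x 62 with capped tubes to 86 high, beside the machine's left side. Origin at the centre of its underside.
- stain_bottle: Bystander: amber dropper bottle, 38 diameter, 98 high, beside the machine's right side. Origin at the centre of its underside.
- specimen_jar: Bystander: clear screw jar with white cap, 62 diameter, 69 high, beside the machine's left side. Origin at the centre of its underside.
- slide_box: Bystander: flat grey slide box 80 x 85 x 35, in front of the machine. Origin at the centre of its underside.
- marker_pen: Bystander: white and black marker pen, 130 long, 15 thick, lying in front of the machine. Origin at the centre of its underside.
- glove_carton: Bystander: glove carton 125 x 240 x 75. Origin at the centre of its underside.
- sample_tray: Bystander: clear open tray 120 x 170 x 40, two compartments. Origin at the centre of its underside.

How it is judged (in metres and radians):
On the way, in this order (a step that is already met when the one before it is completed fails the run):
1. the lid is shut (value of joint lid below 0.03 rad), for 0.2 s.
2. with the lid shut, the selector is turned back to its end stop (value of joint selector below 0.13 rad and value of joint lid below 0.03 rad), for 0.1 s.
At the end, for the whole second after the job is handed in: The lid is shut (within 0.03 rad) and the selector rests in the third click from its end stop (1.571 rad, within 0.13), released and still (value of joint lid below 0.03 rad and value of joint selector between 1.4408 and 1.7008 rad and not (velocity of joint selector above 0.1 rad/s) and not (velocity of joint selector below -0.1 rad/s)); the robot touches nothing.
It fails at once if a bystander is shifted by more than 30 mm (distance of any of tube_rack, stain_bottle, specimen_jar, slide_box, marker_pen, glove_carton, sample_tray from where it was at the start of the episode above 0.03 m).
It fails at once if a standing bystander is tipped over (angle between any of tube_rack, stain_bottle, specimen_jar's own z axis and vertical above 0.5 rad).
It also fails if it takes over 53 s, if anything falls off the work surface, if the arm or the gripper's body presses on something with over 40 N, if the wrist force passes 120 N, or if a joint passes its speed limit or range.

## Working session

There is one attempt and no reset: what is moved stays moved. The work goes in short steps, Python scripts to look and compute and a tool call to move; the robot and the scene stay as the last step left them, time stands still between calls to the robot, and variables do not carry over. Pictures are saved under pics/ and viewed, at most 10 in all, crops included, and the job is handed in when it is done.

Besides the shell and the picture viewer there is one more tool, called as name(argument=value, ...), one argument or row to a line, values as JSON. arm_command: Moves the arm, as the interface text tells. Its arguments: {"type":"object","properties":{"series":{"type":"string"},"squeeze":{"type":"number"}},"required":["series"]}

```bash
mkdir -p pics; python3 - <<'E'
from cell import telemetry, cams, env
import cv2
print(telemetry.get_obs())
for n in ("side","top"):
    cv2.imwrite(f"pics/{n}0.png",cams.read_camera(n)); print(n,cams.calibration(n))
E
```

```text
{'time_s': 0.0, 'qpos': array([65.66549856, 18.44006367, -4.01772038, 83.17675933,  1.29505618,
       78.5396723 , -3.26093744]), 'joint_velocities': array([ 0.07241994,  0.00378647, -0.01051616, -0.06616766,  0.00513619,
        0.00646364, -0.08617396]), 'effort': array([-8.51415225e-04, -4.91293252e+01, -4.04530624e-01, -3.12525594e+01,
       -6.39201910e-02,  4.37994674e-02,  1.76368476e-04]), 'tool_pos': array([ 0.2759003 , -0.58791706,  0.22143415]), 'tool_rot': array([-1.79888763e+02,  5.14735620e-03,  2.51454482e+01]), 'force': array([ 0.30955805, -1.02858596, -0.4411585 ]), 'wrist_torque': array([-0.00117643, -0.00296455,  0.01100625]), 'grasp_force': 0.0, 'grip_width': 0.08681427403211438}
side {'K': array([[384.06952078,   0.        , 323.95015619],
       [  0.        , 384.06952078, 197.56681107],
       [  0.        ,   0.        ,   1.        ]]), 'origin': array([0.0429594 , 0.69575526, 0.76204375]), 'rotation': array([-128.73412807,   -0.77954515, -137.84582842])}
top {'K': array([[453.83170645,   0.        , 316.45128278],
       [  0.        , 453.83170645, 199.02227597],
       [  0.        ,   0.        ,   1.        ]]), 'origin': array([0.47136229, 0.11228861, 1.14747927]), 'rotation': array([-174.56537952,    0.42702836,  -91.31278392])}
```

View pics/side0.png

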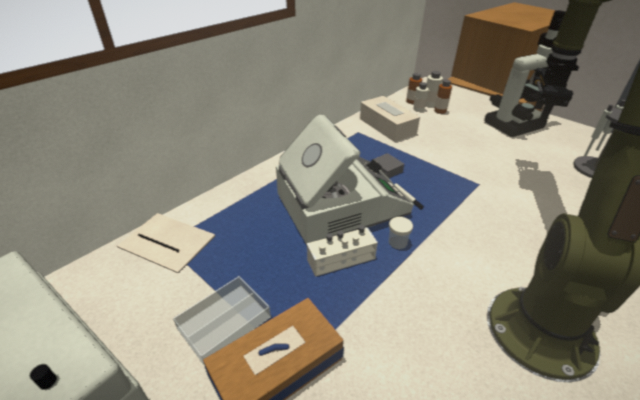

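View pics/top0.png

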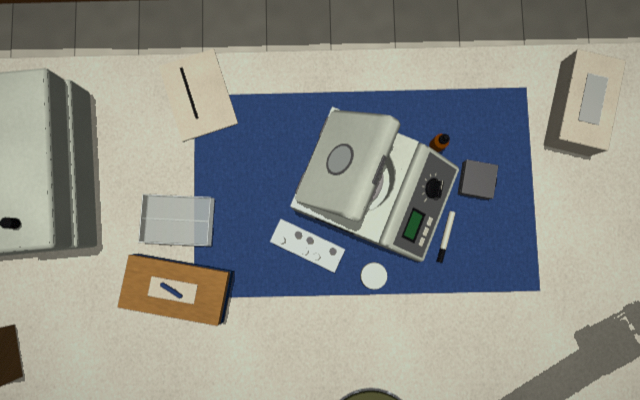

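The side view shows the lid raised at about (315,155). In the top view the machine's front faces right and slightly down, with the selector at about (433,188), the slide box at (479,180), the pen at (446,237), the bottle at (440,142), the rack at (308,245) and the jar at (374,276). I'll enlarge the machine.

```bash
python3 - <<'E'
import cv2
t=cv2.imread("pics/top0.png")[100:265,285:505]
cv2.imwrite("pics/topc.png",cv2.resize(t,None,fx=3.6,fy=3.6,interpolation=cv2.INTER_CUBIC))
E
```

```text
(no output)
```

View pics/topc.png

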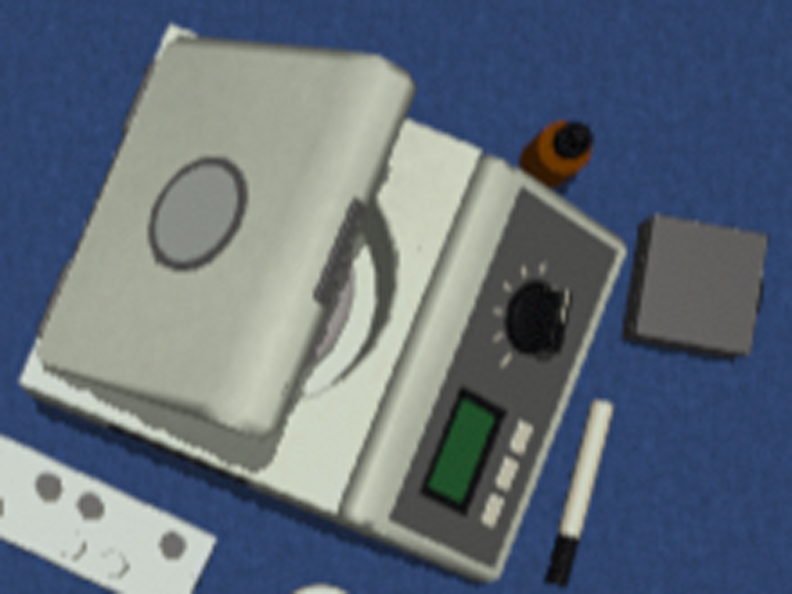

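The crop shows the deck's back corners at about (172,25) and (25,385). The panel's tick marks run round the selector from (507,362) to (543,268), and the bar lies roughly across the slope with its pointer near (562,295). The lid's front edge runs from (410,85) to (265,432). I'll convert these into poses.

```bash
cat > h.py <<'E'
import numpy as np, cv2
from cell import telemetry, cams, env
from scipy.spatial.transform import Rotation as Ro
from scipy.optimize import least_squares
def cam(n):
    c=cams.calibration(n); return c["K"],np.array(c["origin"]),Ro.from_euler('xyz',c["rotation"],degrees=True).as_matrix()
def proj(n,P):
    K,o,R=cam(n); q=(np.atleast_2d(P)-o)@R@K.T; return q[:,:2]/q[:,2:]
def cast(n,uv,p0,nrm):
    K,o,R=cam(n); uv=np.atleast_2d(uv).astype(float)
    d=np.c_[uv,np.ones(len(uv))]@np.linalg.inv(K).T@R.T
    return o+d*(((p0-o)@nrm)/(d@nrm))[:,None]
def crop(pts): return np.array(pts)/3.6+[285-.36,100-.36]
def M(pose):  # machine->world
    x,y,a=pose; return Ro.from_euler('z',a).as_matrix(),np.array([x,y,0])
s,c=np.sin(np.radians(35)),np.cos(np.radians(35))
RP=np.array([[c,0,-s],[0,1,0],[s,0,c]]) # columns panel x,y,z in machine (first col (c,0,s))
RP=np.array([[c,0,-s],[0,1,0],[s,0,c]])
E
cat > m.py <<'E'
from h import *
Z=np.array([0,0,1.])
A=cast("top",crop([[172,25],[25,385]]),Z*.12,Z)
d=A[1]-A[0]; print("deck back corners",A.round(4),"len",np.linalg.norm(d))
yaw0=np.arctan2(d[1],d[0])-np.pi/2
ticks=crop([[503,366],[493,338],[492,307],[504,284],[523,265],[543,263]])
tin=crop([[508,353],[502,333],[502,311],[511,291],[527,275],[544,272]])
# panel face corners are less sure: front lip corners (z free) and deck corners, ticks
front=crop([[625,248],[492,580]])
fx=lambda p:p
def res(v):
    x,y,a,zf,px,r=v; R,t=M((x,y,a))
    f=lambda P:(np.atleast_2d(P)@R.T+t)
    e=[proj("top",f([[.17,-.125,.12],[.17,.125,.12],[-.17,-.125,zf],[-.17,.125,zf]]))-np.r_[crop([[172,25],[25,385]]),front]]
    ang=np.radians(-75+30*np.arange(6))
    tp=np.c_[r*np.cos(ang),-r*np.sin(ang),0*ang]@RP.T+[px,-.045,.08]
    e.append(proj("top",f(tp))-ticks)
    return np.concatenate(e).ravel()
o=least_squares(res,[A[:,0].mean(),A[:,1].mean()-.17,yaw0,.05,-.11,.03],x_scale=[.01,.01,.1,.01,.01,.01])
print("x y yaw zf px r",o.x.round(4),"yawdeg",np.degrees(o.x[2])); print(o.fun.reshape(-1,2).round(1))
x,y,a,zf,px,r=o.x; np.save("pose.npy",[x,y,a,px])
R,t=M((x,y,a)); RW=R@RP; g=R@[px,-.045,.08]+t; print("panel origin",g.round(4),"panel axes",RW.round(3).tolist())
# lid angle
def lidp(th,l,h,w): # in world
    return np.array([[.155-l*np.cos(th)+h*np.sin(th),w_,.122+l*np.sin(th)+h*np.cos(th)] for w_ in w])@R.T+t
L=crop([[410,85],[265,432]])
for th in np.arange(.3,1.31,.1): print(round(th,1),(proj("top",lidp(th,.195,.014,[-.11,.11]))-L).round(1).ravel())
# bar: dark px on the top plane 26 out, and bright within
im=cv2.imread("pics/top0.png"); n=RW[:,2]
uv=np.array([[u,v] for v in range(170,206) for u in range(418,452)])
P=(cast("top",uv,g+.026*n,n)-g)@RW
val=im[uv[:,1],uv[:,0]].max(1)
k=(np.hypot(P[:,0],P[:,1])<.024)
for v in range(176,202): print(v,' '.join(f"{im[v,u].max():3d}" for u in range(424,446)))
ok=k&(val>110); print("bright on bar:",np.c_[uv[ok],val[ok],(P[ok,:2]*1000).round(),np.degrees(np.arctan2(-P[ok,1],P[ok,0])).round()].astype(int).tolist())
E
python3 m.py
```

```text
deck back corners [[0.7836 0.0758 0.12  ]
 [0.5533 0.1746 0.12  ]] len 0.2505865912077587
x y yaw zf px r [ 0.6002 -0.0301  1.1571  0.0255 -0.1194  0.0373] yawdeg 66.29910289684754
[[ 0.2  0.3]
 [-0.5 -0.3]
 [-0.4 -0. ]
 [ 0.3  1.3]
 [ 0.3 -1. ]
 [ 0.   0.3]
 [ 0.2  0.8]
 [-0.1 -0.5]
 [-0.2 -0.2]
 [ 0.2 -0.6]]
panel origin [ 0.5934 -0.1575  0.08  ] panel axes [[0.329, -0.916, -0.231], [0.75, 0.402, -0.525], [0.574, 0.0, 0.819]]
0.3 [17.8 13.9 20.1 13. ]
0.4 [16.1 10.5 17.6 11.3]
0.5 [13.4  6.8 14.1  9.2]
0.6 [9.7 2.8 9.7 6.8]
0.7 [ 5.1 -1.5  4.4  4.1]
0.8 [-0.4 -5.9 -1.9  1. ]
0.9 [ -6.8 -10.6  -8.9  -2.5]
1.0 [-14.1 -15.3 -16.8  -6.1]
1.1 [-22.  -20.  -25.3 -10. ]
1.2 [-30.6 -24.7 -34.4 -14. ]
1.3 [-39.7 -29.2 -43.9 -18.1]
176  77  76  75  76  75  82 124  93  78  75  79  92  76  74  77  76  76  76  76  76  74  77
177  75  80  75  74  76  77  90  70  62  58  60  64  70  75  78  76  77  76  77  76  77  77
178  82 114  85  77  76  76  64  47  38  29  32  38  49  64  76  76  77  75  76  77  76  77
179  85 137 117  81  74  60  38  23  16  17  14  14  35  44  78  86  75  74  81  76  76  7
[... 1543 characters left out ...]
30  68  76  75  75  83
197  74  77  87  68  55  29  19  15  16  14  23  32  33  29  30  27  43  75  75  76  75 101
198  77  98 123  81  73  59  55  47  44  38  39  43  47  43  46  58  63  76  77  75  84 130
199  89 140 131  83  75  77  76  70  68  62  47  47  47  47  65  75  77  77  76  75  90 157
200 119 148 101  76  76  77  75  77  77  75  64  62  61  65  75  78  77  76  75  76 104 167
201 122 111  78  75  75  76  75  76  75  76  77  76  75  77  76  76  74  75  75  83 130 165
bright on bar: [[442, 181, 136, 7, -18, 69], [442, 182, 132, 5, -16, 71], [442, 183, 131, 4, -13, 73], [441, 186, 128, 4, -6, 59], [441, 187, 132, 3, -4, 58], [441, 188, 113, 1, -2, 57], [447, 193, 128, -23, 1, -178]]
```

The pose fit is good: machine at (0.600, -0.030) with yaw 66.3°, lid at about 0.78 rad, and the selector pointer at about +75° (click 5). First I raise the tool, close the fingers and align the yaw.

arm_command(
  series="0 0 -20 -0.12 255;0 0 -20 -0.12 255;0 0 -20 -0.12 255;0 0 -20 -0.12 255;0 0 -20 -0.12 255;0 0 -20 -0.12 255;0 0 0 0 255;0 0 0 0 255",
  squeeze=20,
)

```text
time_s: 0.77
tool_pos: [0.2763, -0.5888, 0.3433]
tool_rot: [179.9, 0.1, 66.3]
force: [-0.9, -0.2, 0.8]
grip_width: 0.0418
grasp_force: 0.0
```

```bash
cat > s.py <<'E'
from h import *
def st(): 
    o=telemetry.get_obs(); p=np.load("pose.npy"); R,t=M(p[:3]); q=(o["tool_pos"]-t)@R*1000
    yaw=o["tool_rot"][2]-np.degrees(p[2])
    print("t",o["time_s"],"a",q[0].round(1),"b",-q[1].round(1),"z",q[2].round(1),"yawerr",yaw.round(2),"F",o["force"].round(1),"rot",o["tool_rot"].round(1),"w",o["grip_width"],
     "| from selector: h %.1f b %.1f"%(q[0]-p[3]*1000,-q[1]-45))
if __name__=="__main__":
    st()
    for th in np.arange(.85,-.01,-.085): print(th.round(3),"a",round(155-175*np.cos(th)+28*np.sin(th)+9.5,1),"z",round(122+175*np.sin(th)+28*np.cos(th),1))
E
python3 s.py
```

```text
t 0.7667 a -641.8 b -72.0 z 343.3 yawerr -0.01 F [-0.9 -0.2  0.8] rot [1.799e+02 1.000e-01 6.630e+01] w 0.04177123331136972 | from selector: h -522.4 b -117.0
0.85 a 70.0 z 272.0
0.765 a 57.6 z 263.4
0.68 a 46.0 z 253.8
0.595 a 35.3 z 243.3
0.51 a 25.4 z 231.9
0.425 a 16.6 z 219.7
0.34 a 8.9 z 206.8
0.255 a 2.2 z 193.2
0.17 a -3.2 z 179.2
0.085 a -7.5 z 164.8
0.0 a -10.5 z 150.0
```

arm_command(
  series="20 2 0 0 255;40 4 0 0 255;40 4 0 0 255;40 4 0 0 255;40 4 0 0 255;40 4 0 0 255;40 4 0 0 255;40 4 0 0 255;40 4 0 0 255;40 4 0 0 255;40 4 0 0 255;40 4 0 0 255;40 4 0 0 255;40 4 0 0 255;40 4 0 0 255;40 4 0 0 255;40 4 0 0 255;40 4 0 0 255;10 2 0 0 255;0 0 0 0 255",
)

```text
time_s: 2.43
tool_pos: [0.6263, 0.0383, 0.3399]
tool_rot: [-179.7, -0.1, 66.7]
force: [-0.4, -0.2, 0.1]
grip_width: 0.0005
grasp_force: 0.0
```

```bash
python3 - <<'E'
from s import *
st(); cv2.imwrite("pics/s1.png",cams.read_camera("side")[60:260,200:500])
E
```

```text
t 2.4333 a 73.1 b -3.6 z 339.9 yawerr 0.44 F [-0.4 -0.2  0.1] rot [-1.797e+02 -1.000e-01  6.670e+01] w 0.0005059721472327617 | from selector: h 192.5 b -48.6
```

View pics/s1.png

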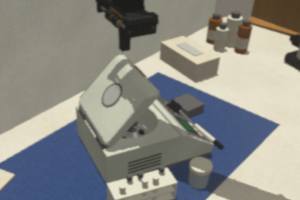

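The side crop shows the closed fingertips at (125,45), above the lid's front edge at (120,60). I bring the tool down and follow the arc.

arm_command(
  series="-3 4 30 0 255;0 0 30 0 255;0 0 8 0 255;-12 0 9 0 255;-12 0 10 0 255;-11 0 11 0 255;-10 0 11 0 255;-9 0 12 0 255;-8 0 13 0 255;-6 0 14 0 255;-5 0 14 0 255;-4 0 14 0 255;-3 0 15 0 255;0 0 0 0 255;0 0 0 0 255;0 0 0 0 255",
)

```text
time_s: 3.82
tool_pos: [0.5967, -0.0454, 0.1521]
tool_rot: [180.0, 0.0, 66.3]
force: [-0.7, 1.0, 0.4]
grip_width: 0.0005
grasp_force: 0.0
```

```bash
python3 - <<'E'
from s import *
st(); cv2.imwrite("pics/s2.png",cams.read_camera("side")[60:260,200:500])
E
```

```text
t 3.8167 a -15.4 b 2.9 z 152.1 yawerr -0.01 F [-0.7  1.   0.4] rot [180.    0.   66.3] w 0.0004749880681881732 | from selector: h 104.0 b -42.1
```

View pics/s2.png

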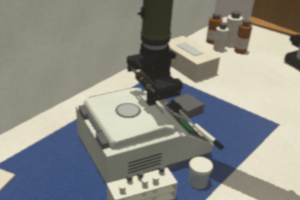

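The lid is nearly flat, with the fingers at its front edge at (150,98). I press in small steps until contact with the deck shows in the force.

arm_command(
  series="0 0 2 0 255;0 0 1 0 255;0 0 1 0 255;0 0 1 0 255;0 0 0 0 255;0 0 0 0 255",
)

```text
time_s: 4.37
tool_pos: [0.5974, -0.0446, 0.1505]
tool_rot: [179.9, 0.1, 66.4]
force: [-7.2, -0.6, 18.0]
grip_width: 0.001
grasp_force: 9.0
```

The force rose to 18 N at z = 150.5 mm, so the lid is shut. Next I lift and go to the selector's lower right side to push the pointer end up the slope.

arm_command(
  series="0 0 0 0 255;0 0 0 0 255;0 0 -15 0 255;0 0 -20 0 255;-36 17 -5 0 255;-36 18 0 0 255;-36 18 0 0 255;-37 18 0 0 255;0 0 0 0 255;0 0 0 0 255;0 0 0 0 255",
)

```text
time_s: 5.28
tool_pos: [0.6038, -0.2049, 0.1864]
tool_rot: [-180.0, -0.1, 66.4]
force: [-0.6, 0.8, -1.4]
grip_width: 0.0005
grasp_force: 0.0
```

```bash
python3 s.py|head -1
```

```text
t 5.2833 a -158.6 b 73.6 z 186.4 yawerr 0.09 F [-0.6  0.8 -1.4] rot [-1.80e+02 -1.00e-01  6.64e+01] w 0.0004627309680206225 | from selector: h -39.2 b 28.6
```

arm_command(
  series="0 0 30 0 255;0 0 30 0 255;0 0 30 0 255;0 0 14 0 255;0 0 0 0 255;4 0 -1 0 255;4 0 -1 0 255;4 0 -2 0 255;3 0 -2 0 255;3 0 -1 0 255;3 0 -1 0 255;3 0 -2 0 255;1 0 0 0 255;0 0 0 0 255;0 0 0 0 255",
)

```text
time_s: 6.53
tool_pos: [0.6145, -0.1827, 0.093]
tool_rot: [179.9, -0.0, 66.4]
force: [1.9, -0.3, 1.7]
grip_width: 0.0004
grasp_force: 0.8
```

```bash
python3 - <<'E'
from s import *
st(); cv2.imwrite("pics/t3.png",cv2.resize(cams.read_camera("top")[130:250,380:540],None,fx=5,fy=5,interpolation=cv2.INTER_CUBIC))
E
```

```text
t 6.5333 a -134.0 b 74.4 z 93.0 yawerr 0.09 F [ 1.9 -0.3  1.7] rot [179.9  -0.   66.4] w 0.00035204347704430555 | from selector: h -14.6 b 29.4
```

View pics/t3.png

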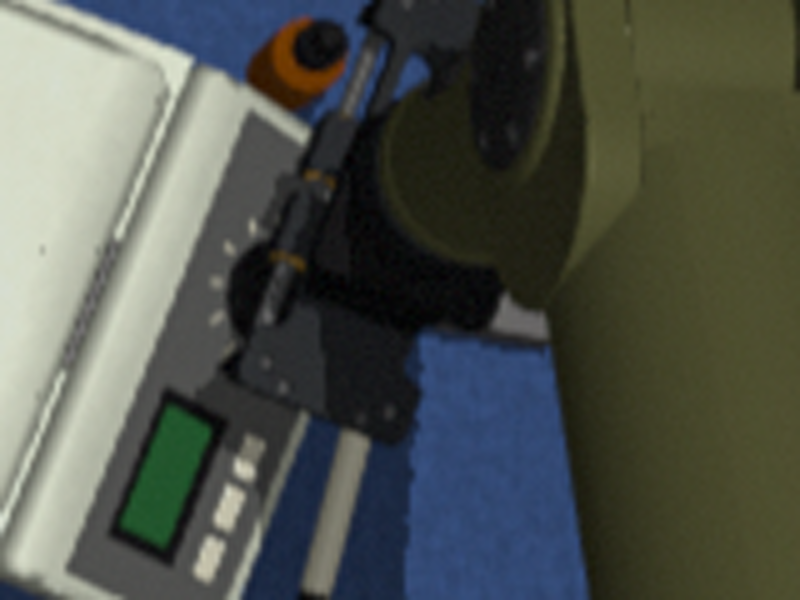

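The gripper hides the selector at about (250,290), so I back away to see it.

arm_command(
  series="-8 0 2 0 255;-4 0 -25 0 255;0 0 -35 0 255;-35 15 -35 0 255;-40 20 0 0 255;-40 20 0 0 255;0 0 0 0 255;0 0 0 0 255;0 0 0 0 255",
)

```text
time_s: 7.33
tool_pos: [0.6119, -0.3078, 0.1775]
tool_rot: [-179.8, -0.0, 66.3]
force: [1.0, 1.0, 0.6]
grip_width: 0.0006
grasp_force: 0.0
```

```bash
cat > k.py <<'E'
from s import *
import sys
st(); im=cams.read_camera("top"); cv2.imwrite("pics/raw.png",im)
p=np.load("pose.npy"); R,t=M(p[:3]); RW=R@RP; g=R@[p[3],-.045,.08]+t
# rectified view of the plane of the bar's top: up = upslope, right = right; 4 px/mm
S=30; q=np.array([[-S,S],[S,S],[S,-S],[-S,-S]],float)/1000 # (l,u)
w=g+np.c_[q[:,1],-q[:,0],np.full(4,.026)]@RW.T
H=cv2.getPerspectiveTransform(proj("top",w).astype(np.float32),np.float32([[0,0],[400,0],[400,400],[0,400]]))
o=cv2.warpPerspective(im,H,(400,400),flags=cv2.INTER_CUBIC); cv2.imwrite(sys.argv[1],o)
v=o.max(2); yy,xx=np.mgrid[:400,:400]; l=(xx-200)*.15; u=(200-yy)*.15; m=(v>85)&(np.hypot(l,u)<19)
c=np.c_[l[m],u[m]]; print("bright n",m.sum(),"mean l,u",c.mean(0).round(1) if len(c) else "", )
if len(c)>5:
    d=np.linalg.svd(c-c.mean(0),full_matrices=False)[2][0]; d*=np.sign(d@c.mean(0)); print("phi line",np.degrees(np.arctan2(d[0],d[1])).round(1),"phi mean",np.degrees(np.arctan2(*c.mean(0))).round(1))
E
python3 k.py pics/r4.png
```

```text
t 7.3333 a -249.6 b 122.4 z 177.5 yawerr 0.02 F [1.  1.  0.6] rot [-179.8   -0.    66.3] w 0.0005708091697991151 | from selector: h -130.2 b 77.4
bright n 3288 mean l,u [9.5 3.9]
phi line 75.5 phi mean 67.8
```

View pics/r4.png

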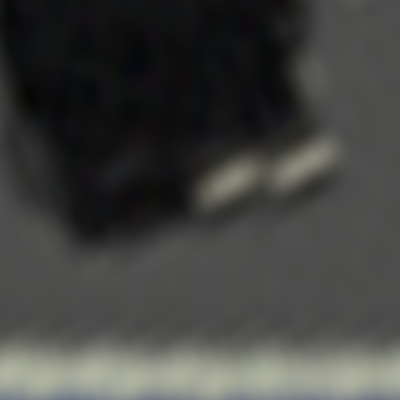

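The rectified view shows the bar still lying across the slope, with the line from (200,200) to (335,150), so the pointer is still at about +75°. The fingertip is narrower than I assumed and passed outside the bar's end. I'll retry nearer the axis.

arm_command(
  series="30 -19 0 0 255;30 -19 0 0 255;30 -20 0 0 255;0 0 30 0 255;0 0 30 0 255;0 0 30 0 255;0 0 5 0 255;0 0 0 0 255;4 0 -1 0 255;4 0 -1 0 255;4 0 -2 0 255;3 0 -2 0 255;3 0 -1 0 255;0 0 0 0 255",
)

```text
time_s: 8.55
tool_pos: [0.6027, -0.1891, 0.0913]
tool_rot: [179.9, 0.3, 66.3]
force: [-1.3, -5.3, -1.8]
grip_width: 0.0006
grasp_force: 3.0
```

```bash
python3 s.py|head -1
```

```text
t 8.55 a -144.6 b 66.2 z 91.3 yawerr -0.0 F [-1.3 -5.3 -1.8] rot [179.9   0.3  66.3] w 0.0006086943677972356 | from selector: h -25.2 b 21.2
```

Contact is made, about 5.5 N down-slope, so I keep pushing.

arm_command(
  series="3 0 -1 0 255;3 0 -1 0 255;0 0 0 0 255",
)

```text
time_s: 8.8
tool_pos: [0.6029, -0.1883, 0.0918]
tool_rot: [180.0, 0.6, 66.1]
force: [-2.7, -12.8, -8.2]
grip_width: 0.0005
grasp_force: 6.5
```

arm_command(
  series="3 0 -1 0 255;3 0 -2 0 255;0 0 0 0 255",
)

```text
time_s: 9.05
tool_pos: [0.606, -0.1822, 0.0953]
tool_rot: [180.0, 0.5, 66.1]
force: [-3.5, -13.9, -6.6]
grip_width: 0.0002
grasp_force: 6.3
```

```bash
python3 s.py|head -1
```

```text
t 9.05 a -137.0 b 66.5 z 95.3 yawerr -0.22 F [ -3.5 -13.9  -6.6] rot [180.    0.5  66.1] w 0.000228563373916223 | from selector: h -17.5 b 21.5
```

arm_command(
  series="3 0 -2 0 255;3 0 -2 0 255;0 0 0 0 255;0 0 0 0 255",
)

```text
time_s: 9.38
tool_pos: [0.6109, -0.1713, 0.1008]
tool_rot: [179.9, 0.1, 66.2]
force: [0.5, -0.9, -0.2]
grip_width: 0.0005
grasp_force: 0.5
```

```bash
python3 s.py|head -1
```

```text
t 9.3833 a -125.0 b 66.6 z 100.8 yawerr -0.07 F [ 0.5 -0.9 -0.2] rot [1.799e+02 1.000e-01 6.620e+01] w 0.000523983828659159 | from selector: h -5.6 b 21.6
```

The click gave way and the force fell off. I move to the upslope end of the bar and push left.

arm_command(
  series="4 0 0 0 255;4 0 0 0 255;5 0 -1 0 255;0 0 0 0 255;0 -3 0 0 255;0 -3 0 0 255;0 -3 0 0 255;0 0 0 0 255",
)

```text
time_s: 10.05
tool_pos: [0.6136, -0.1519, 0.1024]
tool_rot: [179.3, -0.4, 66.5]
force: [12.2, 1.6, -4.3]
grip_width: 0.0005
grasp_force: 5.6
```

```bash
python3 s.py|head -1
```

```text
t 10.05 a -106.1 b 61.2 z 102.4 yawerr 0.2 F [12.2  1.6 -4.3] rot [179.3  -0.4  66.5] w 0.0005135828023196374 | from selector: h 13.3 b 16.2
```

arm_command(
  series="0 -3 0 0 255;0 -3 0 0 255;0 -3 0 0 255;0 0 0 0 255",
)

```text
time_s: 10.38
tool_pos: [0.6062, -0.1487, 0.1032]
tool_rot: [179.1, -0.4, 66.5]
force: [14.1, 0.6, -3.1]
grip_width: 0.0002
grasp_force: 6.5
```

```bash
python3 s.py|head -1
```

```text
t 10.3833 a -106.2 b 53.1 z 103.2 yawerr 0.21 F [14.1  0.6 -3.1] rot [179.1  -0.4  66.5] w 0.0002227470367676595 | from selector: h 13.3 b 8.1
```

arm_command(
  series="-2 -3 1 0 255;-2 -3 0 0 255;-2 -3 1 0 255;-1 -3 0 0 255;0 0 0 0 255",
)

```text
time_s: 10.8
tool_pos: [0.5903, -0.1484, 0.1013]
tool_rot: [179.5, -0.4, 66.6]
force: [9.2, 3.5, 3.1]
grip_width: 0.0004
grasp_force: 4.6
```

```bash
python3 s.py|head -1
```

```text
t 10.8 a -112.3 b 38.5 z 101.3 yawerr 0.26 F [9.2 3.5 3.1] rot [179.5  -0.4  66.6] w 0.0003519037364057411 | from selector: h 7.2 b -6.5
```

arm_command(
  series="-2 -3 1 0 255;-3 -2 2 0 255;-3 -1 2 0 255;0 0 0 0 255;0 0 0 0 255",
)

```text
time_s: 11.22
tool_pos: [0.5892, -0.1489, 0.1008]
tool_rot: [178.7, -0.9, 66.8]
force: [16.7, 11.0, 11.2]
grip_width: 0.0005
grasp_force: 10.9
```

```bash
python3 s.py|head -1
```

```text
t 11.2167 a -113.2 b 37.6 z 100.8 yawerr 0.45 F [16.7 11.  11.2] rot [178.7  -0.9  66.8] w 0.0004504259404431311 | from selector: h 6.2 b -7.4
```

It is blocked at 23 N, and the force direction matches the bar at the end stop. I back off and check by camera.

arm_command(
  series="6 2 -6 0 255;3 0 -25 0 255;0 0 -35 0 255;-30 -35 -30 0 255;-40 -40 0 0 255;-40 -40 0 0 255;-40 0 0 0 255;0 0 0 0 255;0 0 0 0 255;0 0 0 0 255",
)

```text
time_s: 12.05
tool_pos: [0.4553, -0.2256, 0.1826]
tool_rot: [180.0, -0.0, 66.4]
force: [0.4, -0.8, -0.5]
grip_width: 0.0003
grasp_force: 0.0
```

```bash
python3 k.py pics/r5.png; python3 -c "
import cv2; a=cv2.imread('pics/raw.png')[130:250,350:510]; b=cv2.imread('pics/r5.png')
a=cv2.resize(a,(533,400),interpolation=cv2.INTER_CUBIC); cv2.imwrite('pics/r5b.png',cv2.hconcat([a,b])[:, -800:])"
```

```text
t 12.05 a -237.3 b -54.1 z 182.6 yawerr 0.09 F [ 0.4 -0.8 -0.5] rot [180.   -0.   66.4] w 0.0003276781542025862 | from selector: h -117.8 b -99.1
bright n 3329 mean l,u [-10.    3.7]
phi line -74.2 phi mean -69.9
```

View pics/r5b.png

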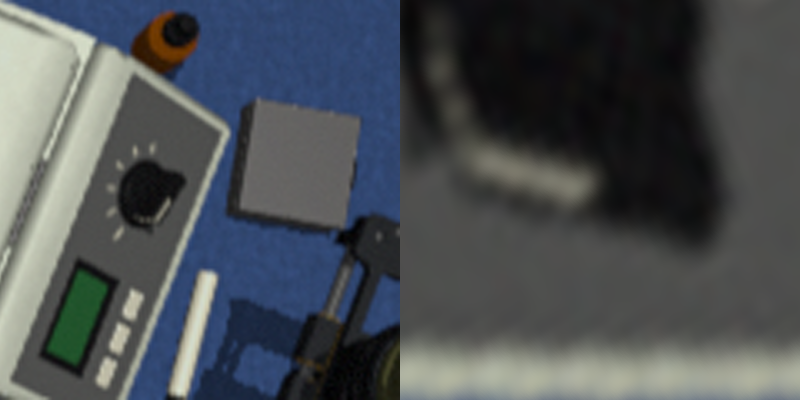

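The pointer's white line runs from (470,160) to (590,190) in the rectified half and fits -74°, so the selector is at the end stop. Now the clockwise push, as a mirror image: up the slope from the lower left.

arm_command(
  series="26 26 0 0 255;26 26 0 0 255;26 26 0 0 255;0 0 30 0 255;0 0 30 0 255;0 0 30 0 255;0 0 10 0 255;0 0 0 0 255;4 0 -1 0 255;4 0 -1 0 255;4 0 -2 0 255;3 0 -2 0 255;3 0 -1 0 255;3 0 -1 0 255;3 0 -1 0 255;3 0 -2 0 255;3 0 -2 0 255;0 0 0 0 255",
)

```text
time_s: 13.6
tool_pos: [0.5664, -0.1654, 0.095]
tool_rot: [-179.9, 0.5, 66.1]
force: [-7.2, -11.6, -3.9]
grip_width: 0.0004
grasp_force: 6.2
```

```bash
python3 s.py|head -1
```

```text
t 13.6 a -137.5 b 23.4 z 95.0 yawerr -0.23 F [ -7.2 -11.6  -3.9] rot [-179.9    0.5   66.1] w 0.0004005894745096284 | from selector: h -18.1 b -21.6
```

arm_command(
  series="3 0 -2 0 255;3 0 -2 0 255;0 0 0 0 255;0 0 0 0 255",
)

```text
time_s: 13.93
tool_pos: [0.5686, -0.1586, 0.099]
tool_rot: [-179.8, 0.4, 66.1]
force: [-2.3, 2.2, 0.3]
grip_width: 0.0006
grasp_force: 1.7
```

```bash
python3 s.py|head -1
```

```text
t 13.9333 a -130.3 b 22.7 z 99.0 yawerr -0.21 F [-2.3  2.2  0.3] rot [-179.8    0.4   66.1] w 0.0005904135007522488 | from selector: h -10.9 b -22.3
```

arm_command(
  series="4 0 -1 0 255;4 0 -1 0 255;4 0 -1 0 255;4 0 0 0 255;2 0 0 0 255;0 0 0 0 255;0 0 0 0 255",
)

```text
time_s: 14.52
tool_pos: [0.5797, -0.1359, 0.1026]
tool_rot: [180.0, -0.0, 66.4]
force: [-0.4, -0.5, -0.4]
grip_width: 0.0004
grasp_force: 0.0
```

```bash
python3 s.py|head -1
```

```text
t 14.5167 a -105.2 b 23.8 z 102.6 yawerr 0.15 F [-0.4 -0.5 -0.4] rot [180.   -0.   66.4] w 0.0003977502904970128 | from selector: h 14.2 b -21.2
```

arm_command(
  series="0 3 0 0 255;0 3 0 0 255;0 0 0 0 255",
)

```text
time_s: 14.77
tool_pos: [0.5816, -0.1371, 0.1019]
tool_rot: [-179.5, 0.0, 66.4]
force: [-9.9, 4.5, 7.7]
grip_width: 0.0006
grasp_force: 5.3
```

```bash
python3 s.py|head -1
```

```text
t 14.7667 a -105.4 b 26.0 z 101.9 yawerr 0.1 F [-9.9  4.5  7.7] rot [-179.5    0.    66.4] w 0.0005721334471514262 | from selector: h 14.0 b -19.0
```

arm_command(
  series="0 2 0 0 255;0 2 0 0 255;0 0 0 0 255",
)

```text
time_s: 15.02
tool_pos: [0.5822, -0.1372, 0.1017]
tool_rot: [-179.1, 0.1, 66.4]
force: [-17.0, 7.8, 12.9]
grip_width: 0.0005
grasp_force: 9.6
```

arm_command(
  series="0 2 0 0 255;0 2 0 0 255;0 0 0 0 255",
)

```text
time_s: 15.27
tool_pos: [0.5905, -0.1394, 0.1023]
tool_rot: [-179.7, -0.1, 66.5]
force: [-6.6, 5.4, 1.7]
grip_width: -0.0
grasp_force: 4.6
```

arm_command(
  series="0 2 0 0 255;0 2 0 0 255;0 0 0 0 255",
)

```text
time_s: 15.52
tool_pos: [0.5915, -0.1397, 0.1019]
tool_rot: [-179.3, -0.0, 66.5]
force: [-12.3, 7.8, 9.2]
grip_width: 0.0006
grasp_force: 7.9
```

```bash
python3 s.py|head -1
```

```text
t 15.5167 a -103.8 b 36.1 z 101.9 yawerr 0.18 F [-12.3   7.8   9.2] rot [-179.3   -0.    66.5] w 0.0005824057513117028 | from selector: h 15.6 b -8.9
```

One click passed. I check the angle by camera before going on.

arm_command(
  series="2 -8 -4 0 255;0 -5 -30 0 255;0 0 -35 0 255;-30 -35 -30 0 255;-40 -40 0 0 255;-40 -40 0 0 255;-40 0 0 0 255;0 0 0 0 255;0 0 0 0 255;0 0 0 0 255",
)

```text
time_s: 16.35
tool_pos: [0.4583, -0.2141, 0.1946]
tool_rot: [179.9, -0.0, 66.3]
force: [-0.3, 0.4, 0.3]
grip_width: 0.0004
grasp_force: 0.0
```

```bash
python3 k.py pics/r6.png; python3 -c "
import cv2; a=cv2.imread('pics/raw.png')[130:250,350:510]; b=cv2.imread('pics/r6.png')
a=cv2.resize(a,(533,400),interpolation=cv2.INTER_CUBIC); cv2.imwrite('pics/r6b.png',cv2.hconcat([a,b])[:, -800:])"
```

```text
t 16.35 a -225.5 b -56.0 z 194.6 yawerr 0.04 F [-0.3  0.4  0.3] rot [179.9  -0.   66.3] w 0.00043923974436527066 | from selector: h -106.1 b -101.0
bright n 3259 mean l,u [ 1.8 10.3]
phi line 16.1 phi mean 9.9
```

View pics/r6b.png

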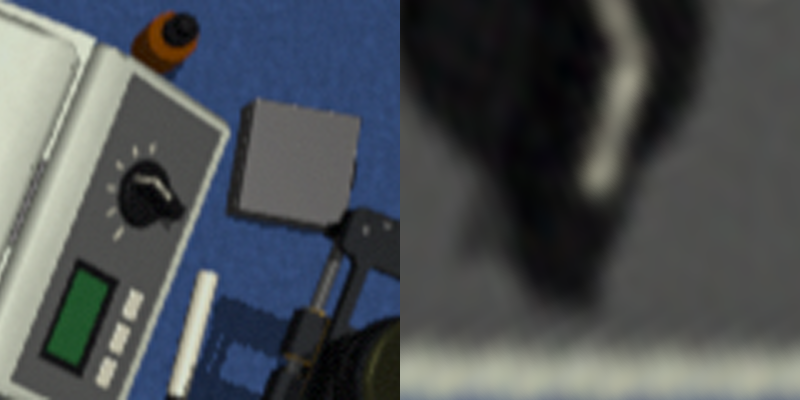

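The white line on the bar, from (597,185) to (630,75), fits +16°, which is the third click. The lid looks flat and the gripper is clear, so I hand in.

```bash
python3 -c "
from cell import env
print(env.sign_off())"
```

```text
the job is handed in; nothing more can be done
None
```

The job is handed in, with no verdict returned: the lid was pressed shut, and the selector was turned back to its end stop and then to the third click (camera reads about +16° against 15°), with the arm clear and no bystander touched as far as I saw.

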